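# Take the spinner cap off the candyfloss machine

## Robot

A 6-joint arm with a two-finger parallel gripper is mounted at the origin on the work surface. World frame = base frame: x ahead of the robot, y to its left, z up, the work surface at z = 0. Lengths are in mm, angles in rad, forces in N, time in s.
With the tool pointing down it reaches from about 325 to 850 mm from the base axis. Payload 15.5 kg.
Tool frame: the origin (TCP) lies at the very end of the fingers, on their centre line; the grasp point (between the pads) lies 19 mm behind it; z points along the fingers, y is the line along which they close (so a half turn about z gives the same grasp; the last joint's range is limited). The gripper opens to 91 mm and grips with 3 to 60 N. Pads are 32 mm wide; open, the fingers measure 118 mm over their backs; the gripper's body (76 mm by 178 mm) begins 60 mm behind the grasp point.
Start: joints at [-1.433, 0.494, 1.345, -0, 1.302, -0.096], TCP at [144.19, -608.141, 213.915] pointing down, gripper open.
Joint ranges: [-2.91, 2.91], [-0.82, 2.16], [0.22, 2.67], [-1.22, 4.37], [0.12, 2.79], [-3.08, 3.08]. Speed limits (rad/s): [1.89, 1.89, 2.57, 3.01, 3.01, 3.01].

## Interface

Orientations are given as a rotation vector (axis times angle).
In Python, from rig import sense, capture, job_done gives the robot as it stands. The module is installed in compiled form; this text tells all that it offers.
- The arm moves only by the tool servo_tool, never from a script. Its argument "motion" is a list of rows, each a list of 2 entries, a list of its own where there are three numbers: the shift along the tool's x, y, z in mm, then the turn, a rotation vector about the tool's x, y, z in degrees. A call has 1 to 10 rows; each row shifts and turns the commanded pose from where the row before left it, along the tool's axes as they then stand; what a row does not reach is not made up. A row lasts 1/8 s, in which the tool goes at most 62.5 mm and 10.7 degrees, less where a joint would pass 70% of its speed; a pose out of reach is approached as far as the arm can. A call is refused whole if a number of a shift passes 62.5 or a number of a turn 10.7, either way. A call with a gripper value outside its range is refused whole. "grip" is the opening, from 0 (shut) to 1 (fully open), set as the call begins (left out, the last holds). The fingers move at their own pace and stop on an object; "newtons" is the grip in N (left out, the last holds). Time passes only in rows, so rows that do not move let the fingers close. It gives the time, the measured TCP pose, the force, the opening and the grip force at its end, in the units of the state.
- sense(): the state, without advancing time (a new reading comes with each control period).
- capture(name): name is "scene" or "top" or "wrist"; returns a dict with "pixels" (384x512x3 uint8, red, green, blue), "depth" (384x512 float32, mm along the optical axis (not along the pixel's ray), 0 where there is no reading), "fx", "fy", "cx", "cy" (pixels), "R" (3x3) and "t" (3): a world point X has camera coordinates R X + t. Camera axes: x right, y down, z forward; pixel columns grow to the right and rows downward; lengths in mm; the calibration is good to about 2 mm. A picture is of the moment at which its call begins.
- job_done(): hands the job in; it is judged then, once.
The state is a dict: "time_s": time; "joint_pos": joint angles; "joint_velocities": joint speeds; "effort": joint torques, N m; "ee_pos": TCP position; "ee_rot": TCP orientation; "ft_force": force on the tool from outside, world axes, zero at the start; "torque": the same for the moment, N m; "opening": finger opening in mm; "grip_force": force on a finger pad.
Only numpy, scipy, OpenCV 4.12 (cv2) and the standard library are available. Lean on these libraries where they do the work, as an engineer would, in place of code of your own. Each camera call takes 0.05 s, during which the arm holds its last target. There are 200 camera calls.

## Task

Get the candyfloss machine ready for washing: lift the orange transport lock up off its peg and set it down on the worktop beside the machine without dropping it. Then take off the black spinner cap: some come loose turning one way and some the other, so find out which by trying, turn it the way that frees it until it stops, lift it straight off, and finish still holding it in the gripper about 10 cm above where it sat. Leave the other things on the worktop where they are.

Things in the scene. Friction and masses are not known exactly. Their poses are not given: they have to be found in the camera images.
- machine: White round candyfloss machine without its bowl, fixed to the worktop, 234 mm across, 110 mm high to its flat steel pan. Origin on the spindle axis at worktop level, z up; red switch at its -x side. Around the axis an aluminium collar 80 mm across stands on the pan, rim 140 mm above the worktop; the cap sits in it. The lock peg stands on the pan 78 mm from the axis on the +y side.
- peg_tip (a point): Top of the lock peg: a steel pin 8 mm thick, 18 mm long, upright on an 18 mm thick aluminium post whose shoulder is 168 mm above the worktop. This point is the pin's top end, 186 mm above the worktop.
- lock: Loose orange lock, 90 g: flat-bottomed bar 8 mm thick, 18 mm wide, with an eye (28 mm across, hole 13 mm) at one end, a round pad (34 mm) at the other, 78 mm between centres. At first the eye sits on the pin, resting on the shoulder, and the pad rests on the cap's top, covering it. Raised straight up over 18 mm it is free. Origin: underside at the eye's centre; x along the bar to the pad, z up.
- lock_fin (a point): Point on the lock's upright grip fin, 30 mm above the lock's underside and 44 mm along x from the eye, near the balance point. The fin is 10 mm thick (across the bar, the lock's y), 40 mm long (along the bar, x); it rises from the bar's top (8 mm above the underside) to 48 mm above the underside.
- cap: Loose spinner cap, 120 g: grey flange 60 mm across, 4 mm thick, lying inside the collar flush with its rim (1.5 mm play), and a black round ribbed knob 38 mm across, 28 mm high on it. A red mark runs from the axis along the cap's x. Origin: centre of the flange's underside, 136 mm above the worktop when seated; z up. An 18 mm deep three-lug quick thread is hidden under it.
- spindle (a point): Where the cap's origin is when seated, 136 mm up. Thread: the cap turns easily between two stops. The wrong way it stops after 2 to 26 degrees and stays locked (lifts 2 mm at most); the right way it stops after 50 to 75 degrees and there, within 6 degrees of the stop, lifts straight off. Which way is right varies and cannot be seen. At a stop the knob slips in the grip if the hand turns on.
- cap_knob (a point): Centre of the black knob on its axis, 18 mm above the cap's origin: the height to grip the knob, any direction across it.
- soap: Green washing-up bottle with red cap, 69 mm across, 187 mm high, standing; origin under its base. Leave alone.
- tub: White tub with pink band and blue lid, 126 mm across, 112 mm high, standing; origin under its base. Leave alone.
- cup: Clear plastic cup, 80 mm across, 100 mm high, standing; origin under its base. Leave alone.
Things that resemble listed ones, but are neither listed nor needed, are in the scene too. There is more than one size of the cap; the one meant has the size given above.

How it is judged (in metres and radians):
On the way, in this order (a step that is already met when the one before it is completed fails the run):
1. the lock is lifted clear above its peg while the cap is still seated (z of lock in the frame of machine above 0.188 m and z of cap in the frame of machine below 0.145 m), for 0.1 s.
2. the lock lies released on the worktop, clear of the machine, with the cap still seated (height (world z) of lock below 0.055 m and horizontal distance between lock and machine above 0.12 m and contact force between lock and the fingers below 0.1 N and contact force between lock and machine below 0.1 N and linear speed of lock below 0.03 m/s and z of cap in the frame of machine below 0.145 m), for 0.2 s.
At the end, for the whole second after the job is handed in: The cap is held still by the fingers at least 60 mm above its seated height, touching neither machine nor lock; the lock lies at rest, released, on the worktop, its eye more than 120 mm from the spindle axis and not touching the machine; soap, tub and cup are within 50 mm of where they stood (z of cap in the frame of machine above 0.196 m and contact force between cap and the fingers above 0.5 N and contact force between each of cap, lock and machine below 0.1 N and contact force between cap and lock below 0.1 N and linear speed of cap below 0.05 m/s and height (world z) of lock below 0.055 m and horizontal distance between lock and machine above 0.12 m and contact force between lock and the fingers below 0.1 N and linear speed of lock below 0.03 m/s and distance of each of soap, tub, cup from where it was at the start of the episode below 0.05 m); the arm keeps its last pose, push and grip.
It fails at once if soap bottle, tub or cup is shoved 50 mm or knocked over (distance of any of soap, tub, cup from where it was at the start of the episode above 0.05 m or angle between any of soap, tub, cup's own z axis and vertical above 0.5 rad).
It fails at once if the lock is dropped (falls faster than 1 m/s while not held) (linear speed of lock above 1 m/s and contact force between lock and the fingers below 0.05 N).
It also fails if it takes over 61 s, if anything falls off the work surface, if the arm or the gripper's body presses on something with over 40 N, if the wrist force passes 120 N, or if a joint passes its speed limit or range.

## Working session

There is one attempt and no reset: what is moved stays moved. The work goes in short steps, Python scripts to look and compute and a tool call to move; the robot and the scene stay as the last step left them, time stands still between calls to the robot, and variables do not carry over. Pictures are saved under pics/ and viewed, at most 10 in all, crops included, and the job is handed in when it is done.

Besides the shell and the picture viewer there is one more tool, called after ">>>" as name(argument=value, ...), one argument or row to a line, values as JSON. servo_tool: Moves the arm, as the interface text tells. Its arguments: {"type":"object","properties":{"motion":{"type":"array","items":{"type":"array"}},"grip":{"type":"number"},"newtons":{"type":"number"}},"required":["motion"]}

```bash
mkdir -p pics
cat > h.py <<'E'
import numpy as np, cv2
from rig import sense, capture, job_done
def pts(c):
    v,u=np.mgrid[0:384,0:512]; d=c["depth"]
    P=np.stack([(u-c["cx"])/c["fx"]*d,(v-c["cy"])/c["fy"]*d,d],-1)
    return (P-np.array(c["t"]))@np.array(c["R"])
def save(c,n): cv2.imwrite("pics/"+n,c["pixels"][:,:,::-1])
E
python3 - <<'E'
from h import *
s=sense();print(s)
C=[capture(n) for n in("scene","top")]
np.save("c.npy",C,allow_pickle=True)
im=np.hstack([c["pixels"] for c in C]); 
cv2.imwrite("pics/a.png",cv2.resize(im,(800,300),interpolation=cv2.INTER_AREA)[:,:,::-1])
for c in C:
    P=pts(c);h=cv2.cvtColor(c["pixels"],cv2.COLOR_RGB2HSV)
    m=((h[...,0]>4)&(h[...,0]<18)&(h[...,1]>150)&(h[...,2]>100)).astype(np.uint8)
    n,l,st,ce=cv2.connectedComponentsWithStats(m)
    for i in range(1,n):
        if st[i,4]>40:
            q=P[(l==i)&(c["depth"]>0)];print(st[i],ce[i].round(),q.min(0).round(),q.max(0).round(),np.median(q,0).round())
E
```

```text
{'time_s': 0.0, 'joint_pos': array([-1.43347589e+00,  4.94194488e-01,  1.34615860e+00,  9.61176990e-06,
        1.30257422e+00, -9.55098646e-02]), 'joint_velocities': array([-0.00039528,  0.00116996, -0.00018239, -0.00098374,  0.00160527,
       -0.00092748]), 'effort': array([-2.81644629e-03, -8.78836870e+01, -3.81855941e+01,  7.07147643e-02,
        5.34345105e-02, -8.51278037e-05]), 'ee_pos': array([ 144.14990733, -607.71499681,  213.32196823]), 'ee_rot': array([-3.11900342e+00, -3.64744458e-01,  2.92594676e-05]), 'ft_force': array([-0.61090681,  0.20461455,  0.24916229]), 'torque': array([ 0.0066846 ,  0.03589352, -0.01067963]), 'grip_force': 0.0, 'opening': 90.91408815626664}
[468  59  27  26 304] [479.  73.] [-578.  496.  151.] [-479.  599.  245.] [-499.  550.  206.]
[466 116  19  15 172] [476. 123.] [-226.  531.   77.] [-200.  585.  137.] [-210.  561.  107.]
[295 171  36  22 332] [313. 181.] [201.  -2.  -1.] [548. 140. 218.] [512.  94. 180.]
[ 12 162  22  19 316] [ 22. 171.] [559. 742.  51.] [620. 806.  93.] [587. 768.  80.]
[ 32 178  21  19 312] [ 42. 187.] [510. 667.  56.] [572. 727.  96.] [540. 692.  80.]
[209 200  26  17 165] [224. 207.] [484.  50. 164.] [539. 122. 221.] [514.  77. 178.]
```

View pics/a.png

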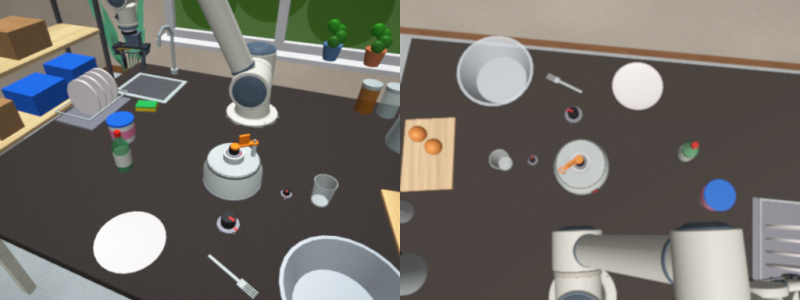

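Left (scene): machine near (233,170) with the orange lock on top. Right (top): machine near (581,166). There are three caps in the top view: (574,114), (532,160), both on the worktop, and the one under the lock pad at about (580,160). I'll enlarge and measure.

Run:
```python
from h import *
C=np.load("c.npy",allow_pickle=True)
crops=[]
for k,c in enumerate(C):
    P=pts(c);h=cv2.cvtColor(c["pixels"],cv2.COLOR_RGB2HSV)
    M=(c["depth"]>0)
    org=(h[...,0]>4)&(h[...,0]<22)&(h[...,1]>130)&(h[...,2]>100)&M
    near=(abs(P[...,0]-512)<160)&(abs(P[...,1]-80)<180)
    b=org&near&(P[...,2]>172)&(P[...,2]<182); f=org&near&(P[...,2]>208)&(P[...,2]<224)
    for n,m in(("bar",b),("fintop",f)):
        q=P[m]; print(k,n,len(q),q.mean(0).round(1))
        if len(q)>5:
            r=cv2.fitLine(q[:,:2].astype(np.float32),cv2.DIST_L2,0,.01,.01).ravel(); s=(q[:,:2]-r[2:])@r[:2];
            print(r.round(3), s.min(), s.max(), "ang",np.degrees(np.arctan2(r[1],r[0])))
    pan=near&M&(abs(P[...,2]-110)<4); q=P[pan][:,:2].astype(np.float32)
    print("pan",len(q),cv2.minEnclosingCircle(q), np.median(P[pan][:,2]))
    rim=near&M&(P[...,2]>100)
    ys,xs=np.where(near&M&(P[...,2]>60)); x0,y0,x1,y1=xs.min()-5,ys.min()-5,xs.max()+5,ys.max()+5
    print("crop",x0,y0,x1,y1); cr=c["pixels"][y0:y1,x0:x1]; crops.append(cv2.resize(cr,(400,400*cr.shape[0]//cr.shape[1]),interpolation=cv2.INTER_CUBIC))
    # dark blobs: caps on table
    dk=((h[...,2]<45)&M&(P[...,2]>15)&(P[...,2]<60)&(abs(P[...,0]-550)<250)&(abs(P[...,1]-100)<250)).astype(np.uint8)
    n,l,st,ce=cv2.connectedComponentsWithStats(dk)
    for i in range(1,n):
        if st[i,4]>15: q=P[l==i]; print("dark",st[i],q.mean(0).round(),np.ptp(q,0).round())
H=max(c.shape[0] for c in crops); im=np.hstack([np.pad(c,((0,H-c.shape[0]),(0,0),(0,0))) for c in crops])
cv2.imwrite("pics/b.png",im[:600,:,::-1])
```

```text
0 bar 180 [514.5  91.1 176.4]
[  0.628  -0.778 514.525  91.074] -60.600081491862866 46.73334777378958 ang -51.068073
0 fintop 61 [511.6  92.6 214.1]
[  0.625  -0.78  511.584  92.575] -21.74391867255338 18.98297985561438 ang -51.29508
pan 1618 ((528.3510131835938, 63.44742202758789), 102.10147857666016) 110.67836675431445
crop 256 166 341 248
dark [363 245   7   5  20] [547. 279.  26.] [ 7. 18. 15.]
dark [284 282  17  11 102] [778. 130.  48.] [19. 41. 29.]
1 bar 113 [516.  79. 176.]
[  0.612  -0.791 515.97   79.037] -65.88132051841389 31.614948713301523 ang -52.245438
1 fintop 42 [506.   91.9 214.9]
[  0.64   -0.769 505.965  91.873] -19.055928083306714 19.00757395500095 ang -50.224735
pan 1997 ((522.430419921875, 62.7725944519043), 102.93000030517578) 109.90533147094678
crop 192 173 271 252
```

View pics/b.png

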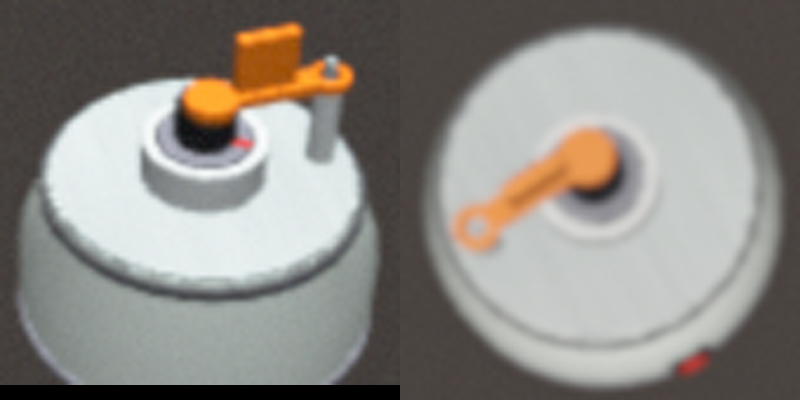

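The enlarged crop shows the lock: its eye is on the pin (left crop ~(335,75), right ~(478,226)), and its pad covers the black knob of the cap sitting in the collar (~(208,110)). That cap is the one meant. The two caps on the worktop are look-alikes, as neither sits in the collar. The fin centre is about (508,92), with the bar direction at -51°. That puts the pad at (529,66) against a pan axis of about (526,64), which is consistent.

```bash
cat >> h.py <<'E'
from scipy.spatial.transform import Rotation as Rn
def plan(pos,yawy,n):
    """rows to TCP pos with tool y at world angle yawy (deg), tool down"""
    s=sense();p=s["ee_pos"];R=Rn.from_rotvec(s["ee_rot"])
    y=np.radians(yawy);Y=np.array([np.cos(y),np.sin(y),0]);Z=np.array([0,0,-1.]);X=np.cross(Y,Z)
    T=Rn.from_matrix(np.stack([X,Y,Z],1)); rv=(R.inv()*T).as_rotvec(); 
    for i in range(n):
        d=R.inv().apply((np.array(pos)-p)/n); print([d.round(1).tolist(),np.degrees(rv/n).round(2).tolist()])
        R=R*Rn.from_rotvec(rv/n)
E
python3 -c "
from h import *
plan([508,92,262],39,16)"
```

```text
[[32.2, -37.3, -3.0], [-0.0, -0.0, -7.23]]
[[36.7, -33.0, -3.0], [-0.0, -0.0, -7.23]]
[[40.5, -28.1, -3.0], [-0.0, -0.0, -7.23]]
[[43.7, -22.8, -3.0], [-0.0, -0.0, -7.23]]
[[46.2, -17.1, -3.0], [-0.0, -0.0, -7.23]]
[[48.0, -11.1, -3.0], [-0.0, -0.0, -7.23]]
[[49.0, -5.0, -3.0], [-0.0, -0.0, -7.23]]
[[49.3, 1.2, -3.0], [-0.0, -0.0, -7.23]]
[[48.7, 7.4, -3.0], [-0.0, -0.0, -7.23]]
[[47.4, 13.5, -3.0], [-0.0, -0.0, -7.23]]
[[45.3, 19.3, -3.0], [-0.0, -0.0, -7.23]]
[[42.6, 24.9, -3.0], [-0.0, -0.0, -7.23]]
[[39.1, 30.0, -3.0], [-0.0, -0.0, -7.23]]
[[35.0, 34.7, -3.0], [-0.0, -0.0, -7.23]]
[[30.3, 38.9, -3.0], [-0.0, -0.0, -7.23]]
[[25.2, 42.4, -3.0], [-0.0, -0.0, -7.23]]
```

>>> servo_tool(
  motion=[
    [[32, -37, -6], [0, 0, -7.2]],
    [[37, -33, -6], [0, 0, -7.2]],
    [[40, -28, -6], [0, 0, -7.2]],
    [[44, -23, -6], [0, 0, -7.2]],
    [[46, -17, -6], [0, 0, -7.2]],
    [[48, -11, -6], [0, 0, -7.2]],
    [[49, -5, -6], [0, 0, -7.2]],
    [[49, 1, -6], [0, 0, -7.2]],
  ],
  grip=1,
)

```text
time_s: 1.1
ee_pos: [326.6, -257.7, 262.0]
ee_rot: [-2.555, -1.828, -0.0]
ft_force: [0.8, -0.6, -0.1]
opening: 91.2
grip_force: 0.0
```

>>> servo_tool(
  motion=[
    [[49, 7, 0], [0, 0, -7.2]],
    [[47, 13, 0], [0, 0, -7.2]],
    [[45, 19, 0], [0, 0, -7.2]],
    [[42, 25, 0], [0, 0, -7.2]],
    [[39, 30, 0], [0, 0, -7.2]],
    [[35, 34, 0], [0, 0, -7.2]],
    [[30, 39, 0], [0, 0, -7.2]],
    [[25, 42, 0], [0, 0, -7.2]],
    [[0, 0, 0], [0, 0, 0]],
  ],
)

```text
time_s: 2.22
ee_pos: [509.2, 90.4, 261.4]
ee_rot: [-1.357, -2.833, -0.0]
ft_force: [0.4, 0.1, -0.2]
opening: 91.2
grip_force: 0.0
```

Run:
```python
from h import *
s=sense();print(s["time_s"],s["ee_pos"],s["joint_pos"])
c=capture("wrist");save(c,"w1.png");P=pts(c);h=cv2.cvtColor(c["pixels"],cv2.COLOR_RGB2HSV)
org=(h[...,0]>4)&(h[...,0]<22)&(h[...,1]>130)&(h[...,2]>80)&(c["depth"]>0)
for lo,hi in((170,182),(210,222)):
    q=P[org&(P[...,2]>lo)&(P[...,2]<hi)]; print(len(q))
    if len(q)>9:
        r=cv2.minAreaRect(q[:,:2].astype(np.float32));print(r,q.mean(0).round(1)); l=cv2.fitLine(q[:,:2].astype(np.float32),cv2.DIST_L2,0,.01,.01).ravel();print(np.degrees(np.arctan2(l[1],l[0])))
plan([508,92,180],39,3)
```

```text
2.225 [509.2332166   90.41578882 261.42147069] [ 5.99173643e-02  2.94437411e-01  1.53892414e+00  4.69406458e-04
  1.30846436e+00 -6.17716462e-01]
1638
((505.6058044433594, 95.63558197021484), (32.814247131347656, 108.5970230102539), 40.25907516479492) [505.3  96.1 176.1]
-50.582558
567
((507.4910583496094, 93.79826354980469), (9.819908142089844, 39.27415466308594), 39.243812561035156) [506.9  94.9 215.8]
-50.44152
[[0.9, 0.5, 27.1], [-0.01, -0.01, -0.12]]
[[0.9, 0.5, 27.1], [-0.01, -0.01, -0.12]]
[[0.9, 0.5, 27.1], [-0.01, -0.01, -0.12]]
```

View pics/w1.png

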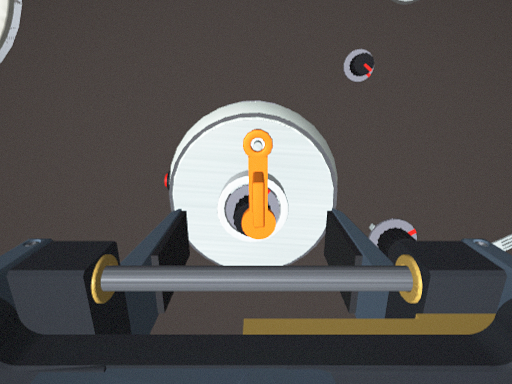

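The wrist view shows the lock's eye at (258,143), fin at (258,195) and pad at (258,222), with the tool aligned to the bar. The fin's height (216 mm) and size (9.8 x 39 mm) match the description. Next I'll go down and grip.

>>> servo_tool(
  motion=[
    [[4, 1, 25], [0, 0, 0]],
    [[0, 0, 25], [0, 0, 0]],
    [[0, 0, 20], [0, 0, 0]],
    [[0, 0, 10], [0, 0, 0]],
    [[0, 0, 0], [0, 0, 0]],
  ],
)

```text
time_s: 2.9
ee_pos: [506.3, 91.1, 181.7]
ee_rot: [-1.365, -2.829, 0.001]
ft_force: [-0.0, 0.3, -0.5]
opening: 91.0
grip_force: 0.0
```

>>> servo_tool(
  motion=[
    [[0, 0, 0], [0, 0, 0]],
    [[0, 0, 0], [0, 0, 0]],
    [[0, 0, 0], [0, 0, 0]],
    [[0, 0, 0], [0, 0, 0]],
    [[0, 0, 0], [0, 0, 0]],
    [[0, 0, 0], [0, 0, 0]],
    [[0, 0, 0], [0, 0, 0]],
    [[0, 0, 0], [0, 0, 0]],
  ],
  grip=0,
  newtons=25,
)

```text
time_s: 3.9
ee_pos: [506.7, 91.7, 181.9]
ee_rot: [-1.364, -2.83, 0.0]
ft_force: [-0.0, 0.4, -0.8]
opening: 14.4
grip_force: 0.2
```

>>> servo_tool(
  motion=[
    [[0, 0, 0], [0, 0, 0]],
    [[0, 0, 0], [0, 0, 0]],
    [[0, 0, 0], [0, 0, 0]],
    [[0, 0, 0], [0, 0, 0]],
  ],
)

```text
time_s: 4.4
ee_pos: [506.7, 91.7, 181.9]
ee_rot: [-1.364, -2.83, -0.0]
ft_force: [1.0, 0.7, -0.6]
opening: 9.9
grip_force: 25.0
```

Gripped at 9.9 mm. I'll lift slowly, then look.

>>> servo_tool(
  motion=[
    [[0, 0, -4], [0, 0, 0]],
    [[0, 0, -5], [0, 0, 0]],
    [[0, 0, -6], [0, 0, 0]],
    [[0, 0, -8], [0, 0, 0]],
    [[0, 0, -12], [0, 0, 0]],
    [[0, 0, -15], [0, 0, 0]],
    [[0, 0, -15], [0, 0, 0]],
    [[0, 0, 0], [0, 0, 0]],
    [[0, 0, 0], [0, 0, 0]],
  ],
)

```text
time_s: 5.52
ee_pos: [506.5, 91.7, 246.7]
ee_rot: [-1.364, -2.83, 0.0]
ft_force: [-0.6, 0.7, -1.2]
opening: 10.0
grip_force: 25.0
```

Run:
```python
from h import *
c=capture("scene");cr=c["pixels"][130:280,200:400];cv2.imwrite("pics/c.png",cv2.resize(cr,(800,600),interpolation=cv2.INTER_CUBIC)[:,:,::-1])
P=pts(c);h=cv2.cvtColor(c["pixels"],cv2.COLOR_RGB2HSV)
org=(h[...,0]>4)&(h[...,0]<22)&(h[...,1]>130)&(h[...,2]>80)&(c["depth"]>0)&(abs(P[...,0]-512)<160)&(abs(P[...,1]-80)<180)
print(np.percentile(P[org][:,2],[3,25,50,75,97]))
t=capture("top");P=pts(t);m=(abs(P[...,0]-480)<90)&(abs(P[...,1]+180)<90)
print("free spot z",np.percentile(P[m][:,2],[1,50,99]))
plan([480,-180,240],39.4,8)
```

```text
[234.06972527 238.96703883 241.09430125 242.7079586  282.27338503]
free spot z [-7.55396548 -0.22645353  6.85896712]
[[-24.5, -23.7, 0.8], [-0.01, -0.0, -0.11]]
[[-24.5, -23.8, 0.8], [-0.01, -0.0, -0.11]]
[[-24.4, -23.8, 0.8], [-0.01, -0.0, -0.11]]
[[-24.4, -23.9, 0.8], [-0.01, -0.0, -0.11]]
[[-24.3, -23.9, 0.8], [-0.01, -0.0, -0.11]]
[[-24.3, -24.0, 0.8], [-0.01, -0.0, -0.11]]
[[-24.2, -24.0, 0.8], [-0.01, -0.0, -0.11]]
[[-24.2, -24.1, 0.8], [-0.01, -0.0, -0.11]]
```

View pics/c.png

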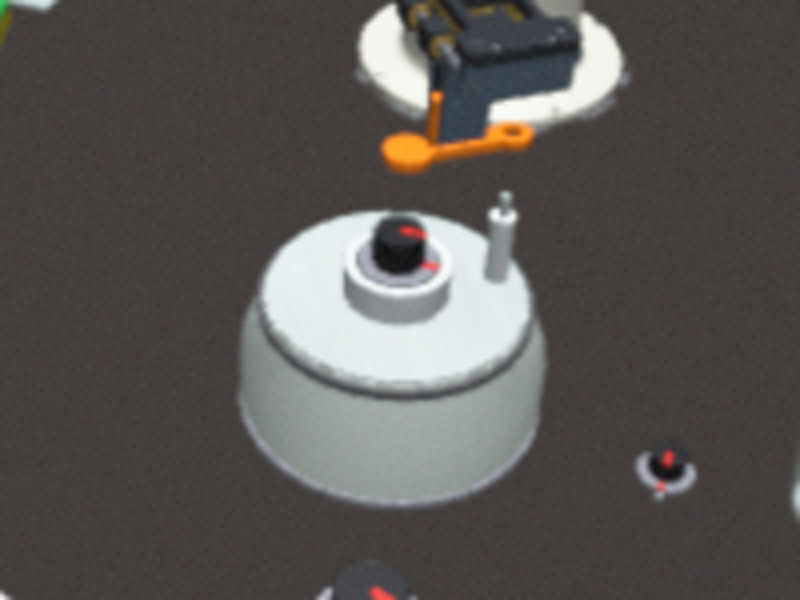

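The lock is up and level at (455,145) in the crop, well above the pin (505,200). The cap is still seated with its red mark pointing toward the pin side. Now I'll carry the lock to the free spot at (480,-180), lowering to a TCP z of about 15.

>>> servo_tool(
  motion=[
    [[-24, -24, 0], [0, 0, 0]],
    [[-24, -24, 0], [0, 0, 0]],
    [[-24, -24, 0], [0, 0, 0]],
    [[-24, -24, 0], [0, 0, 0]],
    [[-24, -24, 0], [0, 0, 0]],
    [[-24, -24, 0], [0, 0, 0]],
    [[-24, -24, 15], [0, 0, 0]],
    [[-24, -24, 30], [0, 0, 0]],
    [[0, 0, 35], [0, 0, 0]],
    [[0, 0, 35], [0, 0, 0]],
  ],
)

```text
time_s: 6.88
ee_pos: [475.8, -178.5, 130.5]
ee_rot: [-1.365, -2.829, -0.0]
ft_force: [-0.4, 0.1, -1.0]
opening: 9.9
grip_force: 25.0
```

>>> servo_tool(
  motion=[
    [[0, 0, 35], [0, 0, 0]],
    [[0, 0, 35], [0, 0, 0]],
    [[0, 0, 25], [0, 0, 0]],
    [[0, 0, 10], [0, 0, 0]],
    [[0, 0, 5], [0, 0, 0]],
    [[0, 0, 0], [0, 0, 0]],
    [[0, 0, 0], [0, 0, 0]],
  ],
)

```text
time_s: 7.75
ee_pos: [476.6, -178.4, 22.6]
ee_rot: [1.363, 2.829, -0.0]
ft_force: [0.3, -0.1, -0.5]
opening: 9.6
grip_force: 25.0
```

>>> servo_tool(
  motion=[
    [[0, 0, 3], [0, 0, 0]],
    [[0, 0, 2], [0, 0, 0]],
    [[0, 0, 2], [0, 0, 0]],
    [[0, 0, 1], [0, 0, 0]],
    [[0, 0, 0], [0, 0, 0]],
    [[0, 0, 0], [0, 0, 0]],
  ],
)

```text
time_s: 8.5
ee_pos: [476.1, -178.1, 13.9]
ee_rot: [-1.364, -2.83, -0.0]
ft_force: [-1.7, 0.6, 0.5]
opening: 9.9
grip_force: 25.0
```

>>> servo_tool(
  motion=[
    [[0, 0, 1], [0, 0, 0]],
    [[0, 0, 0], [0, 0, 0]],
    [[0, 0, 0], [0, 0, 0]],
  ],
)

```text
time_s: 8.88
ee_pos: [476.2, -178.2, 13.8]
ee_rot: [1.364, 2.83, -0.0]
ft_force: [-5.4, 1.8, 23.9]
opening: 10.0
grip_force: 25.0
```

>>> servo_tool(
  motion=[
    [[0, 0, 0], [0, 0, 0]],
    [[0, 0, 0], [0, 0, 0]],
    [[0, 0, 0], [0, 0, 0]],
    [[0, 0, 0], [0, 0, 0]],
    [[0, 0, 0], [0, 0, 0]],
    [[0, 0, 0], [0, 0, 0]],
    [[0, 0, -15], [0, 0, 0]],
    [[0, 0, -35], [0, 0, 0]],
    [[0, 0, -60], [0, 0, 0]],
    [[0, 0, -60], [0, 0, 0]],
  ],
  grip=1,
)

```text
time_s: 10.12
ee_pos: [475.7, -177.9, 185.7]
ee_rot: [1.364, 2.83, -0.0]
ft_force: [0.4, -0.2, 0.1]
opening: 91.4
grip_force: 0.0
```

>>> servo_tool(
  motion=[
    [[0, 0, -50], [0, 0, 0]],
    [[0, 0, -25], [0, 0, 0]],
    [[0, 0, 0], [0, 0, 0]],
  ],
)

```text
time_s: 10.5
ee_pos: [476.8, -178.4, 260.7]
ee_rot: [1.362, 2.826, -0.0]
ft_force: [-1.0, -0.2, -0.8]
opening: 91.1
grip_force: 0.0
```

Run:
```python
from h import *
T=[]
for n in("scene","top"):
    c=capture(n);P=pts(c);p=c["pixels"].astype(int);h=cv2.cvtColor(c["pixels"],cv2.COLOR_RGB2HSV);M=c["depth"]>0
    org=(h[...,0]>4)&(h[...,0]<22)&(h[...,1]>130)&(h[...,2]>80)&M
    q=P[org&(abs(P[...,0]-476)<100)&(abs(P[...,1]+178)<100)];print(n,"lock",len(q),q.mean(0).round(),np.percentile(q[:,2],[5,50,95]).round())
    near=(abs(P[...,0]-526)<36)&(abs(P[...,1]-66)<36)&M
    kn=near&(P[...,2]>156)&(P[...,2]<175); q=P[kn]; print("knob",len(q),cv2.minEnclosingCircle(q[:,:2].astype(np.float32)),np.median(q[:,2]))
    red=near&(P[...,2]>156)&((h[...,0]<5)|(h[...,0]>174))&(h[...,1]>150)&(h[...,2]>100); q=P[red]; print("red",len(q),q.mean(0).round(1) if len(q) else "")
plan([527,67,215],50,8)
s=sense();print(s["joint_pos"].round(2),s["time_s"],s["ee_pos"])
```

```text
scene lock 330 [ 476. -179.   16.] [-0.  9. 48.]
knob 133 ((525.22705078125, 62.834896087646484), 20.746644973754883) 167.9073396322475
red 10 [525.9  70.6 169.5]
top lock 194 [ 462. -162.   13.] [-4.  7. 49.]
knob 132 ((522.8735961914062, 62.635623931884766), 19.91368865966797) 167.3796419287595
red 14 [523.6  72.6 168.4]
[[20.0, 24.1, 5.4], [0.0, 0.0, -1.43]]
[[19.3, 24.6, 5.4], [0.0, 0.0, -1.43]]
[[18.7, 25.1, 5.4], [0.0, 0.0, -1.43]]
[[18.1, 25.5, 5.4], [0.0, 0.0, -1.43]]
[[17.4, 26.0, 5.4], [0.0, 0.0, -1.43]]
[[16.8, 26.4, 5.4], [0.0, 0.0, -1.43]]
[[16.1, 26.8, 5.4], [0.0, 0.0, -1.43]]
[[15.5, 27.2, 5.4], [0.0, 0.0, -1.43]]
[-0.48  0.28  1.56  0.    1.29 -1.15] 10.6 [ 475.71829524 -177.92646832  258.02137284]
```

The lock lies on the worktop (bar top at 8 mm, fin top at 48 mm). The knob top is at about (524,63,168). I'll go above it, turning J6 to about 0 so both directions have room.

```bash
python3 -c "
from h import *
plan([524,63,255],7,8)"
```

```text
[[19.8, 23.5, 0.4], [0.0, 0.0, 3.94]]
[[21.4, 22.1, 0.4], [0.0, 0.0, 3.94]]
[[22.8, 20.5, 0.4], [0.0, 0.0, 3.94]]
[[24.2, 18.9, 0.4], [0.0, 0.0, 3.94]]
[[25.4, 17.2, 0.4], [0.0, 0.0, 3.94]]
[[26.6, 15.4, 0.4], [0.0, 0.0, 3.94]]
[[27.6, 13.6, 0.4], [0.0, 0.0, 3.94]]
[[28.4, 11.6, 0.4], [0.0, 0.0, 3.94]]
```

>>> servo_tool(
  motion=[
    [[20, 23, 0], [0, 0, 4]],
    [[21, 22, 0], [0, 0, 4]],
    [[23, 20, 0], [0, 0, 4]],
    [[24, 19, 0], [0, 0, 4]],
    [[25, 17, 0], [0, 0, 4]],
    [[27, 15, 0], [0, 0, 4]],
    [[28, 14, 0], [0, 0, 4]],
    [[28, 12, 0], [0, 0, 4]],
    [[0, 0, 0], [0, 0, 0]],
    [[0, 0, 0], [0, 0, 0]],
  ],
)

```text
time_s: 11.85
ee_pos: [524.1, 61.5, 257.2]
ee_rot: [-2.089, -2.345, 0.002]
ft_force: [-0.3, 0.2, 0.5]
opening: 90.9
grip_force: 0.0
```

```bash
cat >> h.py <<'E'
def knob(zc,show=None):
    c=capture("wrist");P=pts(c);h=cv2.cvtColor(c["pixels"],cv2.COLOR_RGB2HSV);M=c["depth"]>0
    near=(abs(P[...,0]-525)<30)&(abs(P[...,1]-64)<30)&M&(abs(P[...,2]-zc)<5)
    q=P[near]; 
    if len(q): print("knob",len(q),cv2.minEnclosingCircle(q[:,:2].astype(np.float32)),q.mean(0).round(1))
    red=near&((h[...,0]<6)|(h[...,0]>172))&(h[...,1]>130)&(h[...,2]>80); r=P[red]
    if len(r): print("red",len(r),r.mean(0).round(1))
    if show: save(c,show)
    return c,P,h
E
python3 - <<'E'
from h import *
c,P,h=knob(168,"w2.png")
m=(c["depth"]>0)&(abs(P[...,2]-140)<3)&(np.hypot(P[...,0]-525,P[...,1]-64)<50);print("collar",m.sum(),cv2.minEnclosingCircle(P[m][:,:2].astype(np.float32)))
m=(c["depth"]>0)&(abs(P[...,2]-186)<4)&(np.hypot(P[...,0]-480,P[...,1]-127)<20);print("pin",m.sum(),P[m].mean(0))
s=sense();print(s["ee_pos"],s["joint_pos"].round(3),s["time_s"]);plan([524,63,145],7,4)
E
```

```text
knob 1192 ((524.846435546875, 63.542724609375), 20.047618865966797) [524.7  64.5 168. ]
red 121 [523.8  73.1 168.4]
collar 2666 ((524.77734375, 63.53889846801758), 39.911643981933594)
pin 73 [480.4065518  127.53596613 186.03210072]
[524.15432164  61.23246354 257.3356648 ] [ 0.003  0.314  1.521 -0.     1.308 -0.111] 11.9
[[0.4, 0.0, 28.1], [-0.02, 0.0, -0.11]]
[[0.4, 0.0, 28.1], [-0.02, 0.0, -0.11]]
[[0.4, 0.0, 28.1], [-0.02, 0.0, -0.11]]
[[0.4, 0.0, 28.1], [-0.02, 0.0, -0.11]]
```

View pics/w2.png

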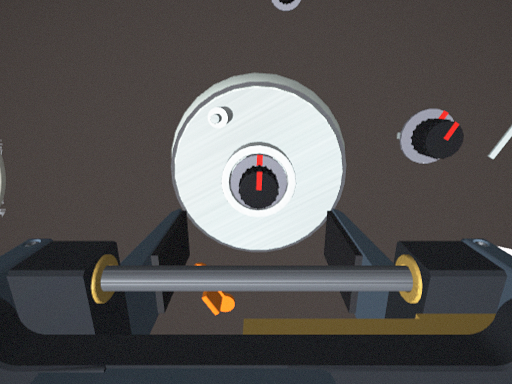

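The wrist view shows the cap in the collar at (258,183), red mark pointing up in the image (about +93° in world). Knob radius, collar radius and heights all agree, with the axis at (524.8,63.5). I'll descend to a TCP z of about 145, clear of the rim.

>>> servo_tool(
  motion=[
    [[2, 1, 30], [0, 0, 0]],
    [[0, 0, 30], [0, 0, 0]],
    [[0, 0, 30], [0, 0, 0]],
    [[0, 0, 15], [0, 0, 0]],
    [[0, 0, 7], [0, 0, 0]],
    [[0, 0, 0], [0, 0, 0]],
  ],
)

```text
time_s: 12.65
ee_pos: [525.6, 63.7, 146.2]
ee_rot: [2.091, 2.344, 0.0]
ft_force: [0.3, 0.7, 0.0]
opening: 91.2
grip_force: 0.0
```

>>> servo_tool(
  motion=[
    [[0, 0, 0], [0, 0, 0]],
    [[0, 0, 0], [0, 0, 0]],
    [[0, 0, 0], [0, 0, 0]],
    [[0, 0, 0], [0, 0, 0]],
    [[0, 0, 0], [0, 0, 0]],
    [[0, 0, 0], [0, 0, 0]],
    [[0, 0, 0], [0, 0, 0]],
    [[0, 0, 0], [0, 0, 0]],
    [[0, 0, 0], [0, 0, 0]],
  ],
  grip=0,
  newtons=20,
)

```text
time_s: 13.78
ee_pos: [525.4, 63.9, 145.9]
ee_rot: [2.091, 2.345, 0.0]
ft_force: [-0.2, 0.4, 0.5]
opening: 37.3
grip_force: 20.0
```

```bash
python3 -c "
from h import *
s=sense();print(s['ee_pos'],s['torque'],s['ft_force'],s['opening'],s['grip_force'],s['time_s']);knob(168)"
```

```text
[525.41959322  63.93803574 145.92723686] [ 0.03785501 -0.10724773  0.01949881] [-0.19669664  0.36692702  0.52256709] 37.28495109018625 20.00008463859558 13.775
knob 2941 ((524.2202758789062, 73.59201049804688), 29.67439079284668) [524.1  69.1 168. ]
red 281 [523.7  72.9 168.5]
```

Gripped at 37.3 mm. Now I'll turn 32° about tool +z (clockwise seen from above) and check.

>>> servo_tool(
  motion=[
    [[0, 0, 0], [0, 0, 6]],
    [[0, 0, 0], [0, 0, 8]],
    [[0, 0, 0], [0, 0, 8]],
    [[0, 0, 0], [0, 0, 6]],
    [[0, 0, 0], [0, 0, 4]],
    [[0, 0, 0], [0, 0, 0]],
  ],
)

```text
time_s: 14.58
ee_pos: [525.4, 63.9, 145.9]
ee_rot: [2.656, 1.678, 0.0]
ft_force: [-0.5, 0.5, -0.5]
opening: 37.4
grip_force: 20.0
```

```bash
cat >> h.py <<'E'
def cap():
    s=sense();R=Rn.from_rotvec(s['ee_rot']).as_matrix()
    print('yaw',np.degrees(np.arctan2(R[1,1],R[0,1])).round(1),s['ee_pos'].round(1),s['torque'].round(2),s['ft_force'].round(1),s['opening'].round(1),s['time_s'])
    for n in("wrist","top"):
        c=capture(n);P=pts(c);h=cv2.cvtColor(c["pixels"],cv2.COLOR_RGB2HSV)
        r=P[(c["depth"]>0)&(np.hypot(P[...,0]-524.8,P[...,1]-63.5)<32)&(P[...,2]>132)&((h[...,0]<6)|(h[...,0]>172))&(h[...,1]>130)&(h[...,2]>80)]
        if len(r): 
            d=r.mean(0)-[524.8,63.5,0];print(n,len(r),'mark deg',np.degrees(np.arctan2(d[1],d[0])).round(1),'z',np.percentile(r[:,2],[5,95]).round(1))
E
python3 -c "
from h import *
cap()"
```

```text
Traceback (most recent call last):
  File "h.py", line 28, in cap
    print('yaw',np.degrees(np.arctan2(R[1,1],R[0,1])).round(1),s['ee_pos'].round(1),s['torque'].round(2),s['ft_force'].round(1),s['opening'].round(1),s['time_s'])
                                                                                                                                ^^^^^^^^^^^^^^^^^^
AttributeError: 'float' object has no attribute 'round'
```

```bash
sed -i "s/s\['opening'\].round(1)/s['opening']/" h.py; python3 -c "
from h import *
cap()"
```

```text
yaw -25.4 [525.4  63.9 145.9] [-0.04 -0.04 -0.03] [-0.5  0.5 -0.5] 37.39904379985945 14.575
wrist 427 mark deg 64.3 z [140.2 169.4]
```

The mark moved with the hand from 94° to 64°, past 26° with no stop, so clockwise is the way that frees it. I'll continue until it stops.

>>> servo_tool(
  motion=[
    [[0, 0, 0], [0, 0, 6]],
    [[0, 0, 0], [0, 0, 8]],
    [[0, 0, 0], [0, 0, 8]],
    [[0, 0, 0], [0, 0, 8]],
    [[0, 0, 0], [0, 0, 6]],
    [[0, 0, 0], [0, 0, 5]],
    [[0, 0, 0], [0, 0, 5]],
    [[0, 0, 0], [0, 0, 0]],
  ],
)

```text
time_s: 15.68
ee_pos: [525.1, 64.2, 146.0]
ee_rot: [-3.1, -0.508, 0.001]
ft_force: [-3.2, 2.9, 5.1]
opening: 37.4
grip_force: 20.0
```

```bash
python3 -c "
from h import *
cap()"
```

```text
yaw -71.4 [525.1  64.2 146. ] [0.64 0.58 0.05] [-3.2  2.9  5.1] 37.43136871251022 15.675
wrist 413 mark deg 29.8 z [140.1 169.5]
```

The hand turned 78° and the mark only 64°, so the cap is at the stop and the knob slipped slightly. Now a gentle lift.

>>> servo_tool(
  motion=[
    [[0, 0, -1], [0, 0, 0]],
    [[0, 0, -2], [0, 0, 0]],
    [[0, 0, -2], [0, 0, 0]],
    [[0, 0, -3], [0, 0, 0]],
    [[0, 0, 0], [0, 0, 0]],
  ],
)

```text
time_s: 16.4
ee_pos: [525.3, 63.9, 154.1]
ee_rot: [3.1, 0.507, -0.0]
ft_force: [-3.1, 3.9, 1.5]
opening: 37.9
grip_force: 20.0
```

```bash
python3 -c "
from h import *
cap()"
```

```text
yaw -71.4 [525.3  63.9 154.1] [0.66 0.48 0.12] [-3.1  3.9  1.5] 37.93333741579353 16.4
wrist 413 mark deg 28.3 z [148.3 177.6]
```

The cap rose 8 mm with the hand, so it is free. I'll lift to +105 mm.

>>> servo_tool(
  motion=[
    [[0, 0, -5], [0, 0, 0]],
    [[0, 0, -8], [0, 0, 0]],
    [[0, 0, -12], [0, 0, 0]],
    [[0, 0, -15], [0, 0, 0]],
    [[0, 0, -18], [0, 0, 0]],
    [[0, 0, -18], [0, 0, 0]],
    [[0, 0, -12], [0, 0, 0]],
    [[0, 0, -6], [0, 0, 0]],
    [[0, 0, 0], [0, 0, 0]],
    [[0, 0, 0], [0, 0, 0]],
  ],
)

```text
time_s: 17.75
ee_pos: [525.1, 63.9, 247.4]
ee_rot: [-3.1, -0.506, 0.002]
ft_force: [0.4, 0.2, -1.8]
opening: 37.5
grip_force: 20.0
```

```bash
python3 -c "
from h import *
cap()
c=capture('scene');cr=c['pixels'][110:290,180:420];cv2.imwrite('pics/d.png',cv2.resize(cr,(800,600),interpolation=cv2.INTER_CUBIC)[:,:,::-1])"
```

```text
yaw -71.5 [525.1  63.9 247.4] [-0.06 -0.01  0.01] [ 0.4  0.2 -1.8] 37.538708581925796 17.75
wrist 414 mark deg 28.7 z [241.6 270.9]
```

View pics/d.png

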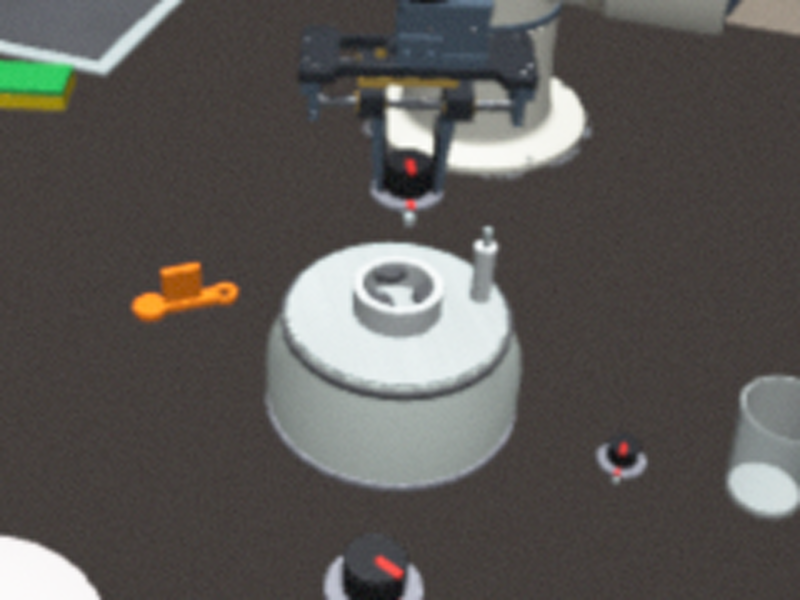

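The cap is held at (408,185), clear above the empty collar at (400,290). The lock lies flat on the worktop at (185,295), and the cup is where it stood.

```bash
python3 -c "
from rig import job_done
print(job_done())"
```

```text
the job is handed in; nothing more can be done
None
```

The lock lies released on the worktop beside the machine, and the cap came free turning clockwise (seen from above) and is held about 10 cm above its seat; the job is handed in at about 18 s with no verdict shown.

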